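Wedge the spring clip off the rod

ROBOT

A 6-joint arm with a two-finger parallel gripper is mounted at the origin on the work surface. World frame = base frame: x ahead of the robot, y to its left, z up, the work surface at z = 0. Lengths are in m, angles in rad, forces in N, time in s.
With the tool pointing down it reaches from about 0.35 to 0.85 m from the base axis. Payload 8.1 kg.
Tool frame: the origin (TCP) lies at the very end of the fingers, on their centre line; the grasp point (between the pads) lies 19 mm behind it; z points along the fingers, y is the line along which they close (so a half turn about z gives the same grasp; the last joint's range is limited). The gripper opens to 85 mm and grips with 20 to 120 N. Pads are 22 mm wide; open, the fingers measure 114 mm over their backs; the gripper's body (76 mm by 85 mm) begins 54 mm behind the grasp point. The pads swing forward as they close: fully open they stand 13 mm farther back than shut.
Start: joints at [-1.295, 0.13, 1.488, -0, 1.523, -0.085], TCP at [0.212, -0.561, 0.231] pointing down, gripper open.
Joint ranges: [-2.96, 2.96], [-0.89, 2.26], [0.02, 2.5], [-1.34, 4.48], [0, 2.73], [-2.66, 2.66]. Speed limits (rad/s): [2.39, 2.39, 2.79, 3.14, 3.14, 3.14].

INTERFACE

Orientations are given as a unit quaternion [w, x, y, z].
In Python, from bench import manip gives the robot as it stands.
- The arm moves only by the tool move_arm, never from a script. Its argument "moves" is a list of rows, each an object with "dp": the shift along the tool's x, y, z in cm, a list of three; "twist": the turn, a rotation vector about the tool's x, y, z in rad, a list of three. A call has 1 to 12 rows; each row is the pose to reach, as a shift and turn from the pose commanded when the call began, along the tool's axes at that moment; what a row does not reach only later rows make up. A row lasts 1/8 s, in which the tool goes at most 62.5 mm and 10.7 degrees, less where a joint would pass 70% of its speed; a pose out of reach is approached as far as the arm can. A call with a gripper value outside its range is refused whole. "grip" is the finger opening in cm, from 0 to 8.54, set as the call begins (left out, the last holds). The fingers move at their own pace and stop on an object; "force" is the grip in N (left out, the last holds). Time passes only in rows, so rows that repeat a pose let the fingers close. It gives the time, the measured TCP pose, the force, the opening and the grip force at its end, in the units of the state.
- manip.get_obs(): the state, without advancing time (a new reading comes with each control period).
- manip.camera(name): name is "scene" or "top" or "wrist"; returns the picture (480x640x3 uint8, blue, green, red); there is no depth.
- manip.camera_info(name): a dict with "intrinsics" (3x3 intrinsics, pixels), "R" (3x3) and "t" (3): a world point X has camera coordinates R X + t. Camera axes: x right, y down, z forward; pixel columns grow to the right and rows downward; lengths in m; the calibration is good to about 2 mm. A picture is of the moment at which its call begins: read the wrist's pose just before it. camera_info takes no time and is no camera call; for the wrist camera it gives the pose at the moment of the call.
- manip.sign_off(): hands the job in; it is judged then, once.
Trained networks look in the newest picture that a camera, given by its name, has taken for a name from the list of things; names that differ only in an ending like _2 or _b are one class to them, and where a whole thing is asked for, a point or a joint stands for the part that bears it (a point fixed in the world has none). Each returns a list of dicts, best first, with "conf" (0 to 1); they miss things now and then, are a little off and sometimes report something else, mostly with a low value. They report only what shows in the picture. A call takes as long as a camera call. They do not tell look-alikes from the thing itself.
- manip.find_in(camera, target): "pixel" ([column, row] in pixels, amid what is visible of it).
- manip.mark_of(camera, target): "pixel" ([column, row] in pixels: a listed point, or the origin of a listed thing).
The state is a dict: "time": time; "q": joint angles; "joint_velocities": joint speeds; "joint_torque": joint torques, N m; "eef_pos": TCP position; "orientation": TCP orientation; "contact_force": force on the tool from outside, world axes, zero at the start; "moment": the same for the moment, N m; "opening": finger opening in m; "grip_force": force on a finger pad.
Only numpy, scipy, OpenCV 4.12 (cv2) and the standard library are available. Lean on these libraries where they do the work, as an engineer would, in place of code of your own. Each camera call takes 0.05 s, during which the arm holds its last target. There are 200 camera calls.

TASK

Pick up the white wedge by its handle block, slide its thin end along the top of the rod under the raised front lip of the brass spring clip until the clip spreads, comes off the rod and sits on the wedge, then lift the clip away on the wedge and set both down on the bench well clear of the stand, letting go of the wedge. Do not touch the clip with the gripper or the arm, and leave the blunt white bar where it lies.

Things in the scene. Friction and masses are not known exactly. Their poses are not given: they have to be found in the camera images.
- wedge: White plastic wedge lying loose, 130 g. Handle block 40 (x) x 26 (y) x 58 mm high; origin at centre of its underside, z up. Blade 12 mm wide, x = 20 to 110 mm: flat underside at z = 0, top level at 20 mm high to x = 55, then sloping to a 2 mm thick end at x = 110. Grasp the block across its 26 mm.
- clip: Brass spring clip snapped on the rod, 70 g. Origin: underside centre of its 16 (x) x 52 mm bridge, on the rod's top; x along rod to post. Lip at the front (-x) slopes up to 16 mm high at x = -30. Sprung arms, 46 mm apart inside, hook under the rod and end 25 mm below the origin. Raised 17 mm (under 10 N) it is free and rides on the wedge's level top, arms either side.
- stand: Grey fixed stand, level rod 20 mm thick, axis 60 mm up (top 70). Origin on the bench below the clip's seat (clip origin at x = y = 0), x along the rod to the post, z up. Rod's free end x = -55 mm. Post x = 9 to 39 mm: two cheeks, 42 mm apart, 98 mm high, stop the clip; the blade passes between them. Base y = +-45 mm, x = -10 to 90. (A like stand has a solid round collar, no clip.)
- spacer: Bystander: white plastic bar with the same handle block as the wedge, but a blunt blade of even 20 mm height and 12 mm width, x = 20 to 110 mm. Origin at the centre of the block's underside. Not to be used or moved.
Things that resemble listed ones, but are neither listed nor needed, are in the scene too. What is shaped like the wedge but pink or turquoise is not meant.

How it is judged:
On the way, in this order (a step that is already met when the one before it is completed fails the run):
1. the wedge is under the clip and has raised it off its seat on the rod (z of clip in the frame of stand above 0.075 m and x of clip in the frame of wedge between 0.02 and 0.12 m and y of clip in the frame of wedge between -0.02 and 0.02 m), for 0.1 s.
2. the clip is off the rod and lifted clear above it, riding on the wedge (z of clip in the frame of stand above 0.105 m and x of clip in the frame of wedge between 0.01 and 0.12 m and y of clip in the frame of wedge between -0.03 and 0.03 m and z of clip in the frame of wedge between -0.005 and 0.045 m), for 0.2 s.
At the end, for the whole second after the job is handed in: The clip is off the rod and rests low on the bench (its origin below 50 mm, on or beside the wedge), more than 70 mm from the stand's origin seen from above; the wedge stands on the bench on its flat underside (origin below 20 mm, tilted less than 20 degrees); both at rest (height (world z) of clip below 0.05 m and horizontal distance between clip and stand above 0.07 m and linear speed of each of clip, wedge below 0.03 m/s and height (world z) of wedge below 0.02 m and angle between wedge's own z axis and vertical below 0.35 rad); the robot touches nothing.
It fails at once if the gripper or arm touches the clip (contact force between any of the fingers, the arm and clip above 1 N).
It fails at once if the blunt bar is moved by more than 30 mm (distance of spacer from where it was at the start of the episode above 0.03 m).
It also fails if it takes over 56 s, if anything falls off the work surface, if the arm or the gripper's body presses on something with over 40 N, if the wrist force passes 120 N, or if a joint passes its speed limit or range.

## Working session

There is one attempt and no reset: what is moved stays moved. The work goes in short steps, Python scripts to look and compute and a tool call to move; the robot and the scene stay as the last step left them, time stands still between calls to the robot, and variables do not carry over. Pictures are saved under pics/ and viewed, at most 14 in all, crops included, and the job is handed in when it is done.

Besides the shell and the picture viewer there is one more tool, called after "Emit:" by a JSON object that holds its "fn" and its "kwargs", one argument or row to a line. move_arm: Moves the arm, as the interface text tells. Its arguments: {"type":"object","properties":{"moves":{"type":"array"},"grip":{"type":"number"},"force":{"type":"number"}},"required":["moves"]}

```bash
mkdir -p pics; ls; python3 - <<'E'
from bench import manip
import cv2
for c in("scene","top"):
    im=manip.camera(c);cv2.imwrite(f"pics/{c}0.png",im)
    for t in("wedge","clip","stand","spacer"):
        print(c,t,[(d['pixel'],round(d['conf'],2)) for d in manip.mark_of(c,t)],[(d['pixel'],round(d['conf'],2)) for d in manip.find_in(c,t)])
    i=manip.camera_info(c);print(i)
o=manip.get_obs();print(o)
E
```

```text
pics
scene wedge [([496.2, 288.3], 0.9), ([370.0, 206.5], 0.82), ([229.2, 283.1], 0.72), ([392.0, 282.2], 0.65), ([344.6, 139.2], 0.63)] [([375.4, 199.2], 0.83), ([348.4, 137.5], 0.74), ([229.5, 284.9], 0.68), ([491.3, 282.6], 0.61), ([391.0, 282.8], 0.6)]
scene clip [([286.4, 235.7], 0.73)] [([293.2, 230.2], 0.51)]
scene stand [([288.5, 247.8], 0.56)] [([278.2, 249.9], 0.62)]
scene spacer [([372.4, 244.3], 0.91)] [([369.4, 243.9], 0.87)]
{'intrinsics': array([[571.68346046,   0.        , 328.01902557],
       [  0.        , 571.68346046, 241.39226503],
       [  0.        ,   0.        ,   1.        ]]), 'R': array([[-0.80938394,  0.58725001,  0.00592185],
       [ 0.47125066,  0.6554578 , -0.59016767],
       [-0.3504575 , -0.47488156, -0.80725897]]), 't': array([ 0.52418792, -0.15292259,  1.62292611])}
top wedge [([469.2, 378.1], 0.85), ([239.3, 268.4], 0.76), ([359.6, 113.6], 0.6)] [([467.6, 385.4], 0.96), ([346.8, 338.9], 0.76), ([240.0, 257.9], 0.75), ([163.2, 354.6], 0.59)]
top clip [([365.7, 192.5], 0.72)] [([365.9, 198.1], 0.78)]
top stand [([363.5, 198.7], 0.87)] [([362.0, 
[... 480 characters left out ...]
': 0.9, 'q': array([-1.29537090e+00,  1.30360022e-01,  1.48820888e+00, -1.74365716e-05,
        1.52302161e+00, -8.53836055e-02]), 'joint_velocities': array([ 0.00028102,  0.00085531,  0.00099409, -0.00052906, -0.00051619,
       -0.0003787 ]), 'joint_torque': array([-2.97243378e-04, -5.69308519e+01, -5.00874388e+01, -5.53017235e-04,
        1.21362929e-03, -3.72564614e-05]), 'eef_pos': array([ 0.21184167, -0.56135341,  0.23131123]), 'orientation': array([ 1.89126715e-06,  9.83771118e-01,  1.79427947e-01, -8.56754809e-06]), 'contact_force': array([0.83730679, 0.81092609, 0.34736539]), 'moment': array([ 0.01291763,  0.00262722, -0.05484317]), 'grip_force': 0.0, 'opening': 0.08539100186075808}
```

View pics/scene0.png

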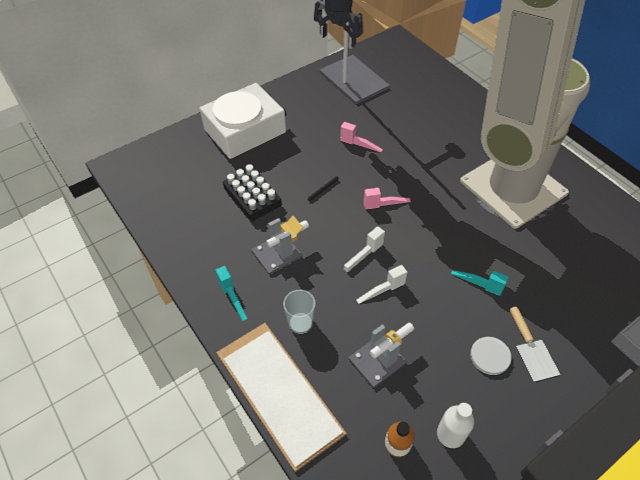

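View pics/top0.png

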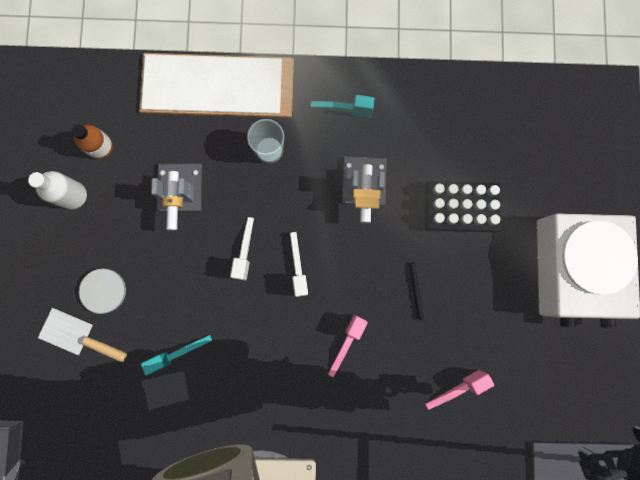

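The scene view shows two white candidates. The one with its block at scene (397,275) / top (240,268) looks tapered, and the one at scene (375,238) / top (299,286) looks blunt. The pink ones (scene (372,198), (348,133)) and turquoise ones (scene (495,283), (225,280)) are not meant. The gold clip's stand is at scene (285,240) / top (366,195). The stand at top (172,195) has the collar. I'll check with a close crop.

```bash
cat > h.py <<'E'
import numpy as np,cv2
from bench import manip
from scipy.spatial.transform import Rotation as Ro
def ray(c,px,z,info=None):
    i=info or manip.camera_info(c);K,R,t=i['intrinsics'],np.array(i['R']),np.array(i['t'])
    d=R.T@np.linalg.solve(K,[px[0],px[1],1.]);o=-R.T@t
    return o+d*(z-o[2])/d[2]
def proj(c,X,info=None):
    i=info or manip.camera_info(c);p=i['intrinsics']@(i['R']@np.array(X)+i['t']);return p[:2]/p[2]
def pose():
    o=manip.get_obs();q=o['orientation'];return o['eef_pos'],Ro.from_quat([q[1],q[2],q[3],q[0]]),o
E
python3 - <<'E'
from h import *
a=cv2.imread("pics/scene0.png");b=cv2.imread("pics/top0.png")
A=cv2.resize(a[215:315,335:425],None,fx=4.4,fy=4.4,interpolation=3)
B=cv2.resize(b[205:305,225:315],None,fx=4.4,fy=4.4,interpolation=3)
cv2.imwrite("pics/crop.png",np.hstack([A,B]))
for n,pt,ps in(("w",(239.3,268.4),(392,282.2)),("sp",(297.4,287.1),(372.4,244.3))): print(n,ray("top",pt,0),ray("scene",ps,0))
print(ray("top",(365.7,192.5),.07),ray("scene",(286.4,235.7),.07),ray("top",(363.5,198.7),0),ray("scene",(288.5,247.8),0))
E
```

```text
w [0.48048483 0.0575319  0.        ] [0.48103051 0.04359185 0.        ]
sp [ 0.44508566 -0.06306906  0.        ] [ 0.44771035 -0.07692155  0.        ]
[ 0.63251835 -0.19375454  0.07      ] [ 0.64143347 -0.18656017  0.07      ] [ 0.63327174 -0.19650517  0.        ] [ 0.6329178 -0.196186   0.       ]
```

View pics/crop.png

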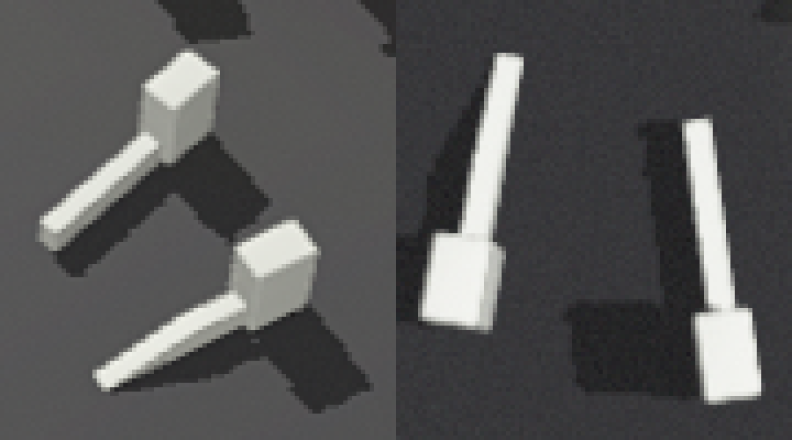

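The crop settles it. The wedge, with its tapering blade, has its block at scene (397,275) / top (240,268). The bar at scene (375,238) / top (299,286) is blunt to its end. Next I'll fit the wedge pose from its silhouettes.

```bash
cat >> h.py <<'E'
from scipy.optimize import minimize
def box(x0,x1,y0,y1,z0,z1): return [(x,y,z) for x in(x0,x1) for y in(y0,y1) for z in(z0,z1)]
def T(pts,p):
    x,y,a=p[:3];z=p[3] if len(p)>3 else 0;c,s=np.cos(a),np.sin(a);P=np.array(pts)
    return np.c_[x+c*P[:,0]-s*P[:,1],y+s*P[:,0]+c*P[:,1],P[:,2]+z]
W=[box(-.02,.02,-.013,.013,0,.058),box(.02,.055,-.006,.006,0,.02)+[(.11,y,z) for y in(-.006,.006) for z in(0,.002)]]
def sil(cam,info,parts,p,sh=(480,640)):
    m=np.zeros(sh,np.uint8)
    for q in parts:
        X=T(q,p)@np.array(info['R']).T+info['t'];u=X@info['intrinsics'].T;u=u[:,:2]/u[:,2:]
        h=cv2.convexHull(np.float32(u)).reshape(-1,2);cv2.fillConvexPoly(m,np.round(h*64).astype(np.int32),255,cv2.LINE_AA,6)
    return m.astype(float)/255
def fit(views,parts,p0):  # views: (cam,info,mask float)
    f=lambda p:sum(np.abs(sil(c,i,parts,p)-m).sum() for c,i,m in views)
    b=None
    for k in range(2):
        r=minimize(f,p0 if b is None else b,method="Nelder-Mead",options=dict(initial_simplex=np.array(p0 if b is None else b)+np.vstack([np.zeros(3),np.diag([.006,.006,.08])]),xatol=1e-5));b=r.x
    return b,r.fun
def whitemask(im,c,r):
    g=im.min(2);m=((g>95)&(im.max(2)-g.astype(int)<40)).astype(np.uint8)
    n,l=cv2.connectedComponents(m);k=l[int(c[1]),int(c[0])];return (l==k).astype(float)
E
python3 - <<'E'
from h import *
a=cv2.imread("pics/scene0.png");b=cv2.imread("pics/top0.png")
it,isc=manip.camera_info("top"),manip.camera_info("scene")
mt=whitemask(b,(240,268),0);ms=whitemask(a,(397,273),0);print(mt.sum(),ms.sum())
for v in([("top",it,mt)],[("scene",isc,ms)],[("top",it,mt),("scene",isc,ms)]):print(fit(v,W,[.481,.05,-.1]))
p,R,o=pose();print(p,R.as_matrix())
print(manip.camera_info("wrist"))
E
```

```text
685.0 656.0
(array([ 0.47852331,  0.05291124, -0.12389958]), np.float64(76.67843137254903))
(array([ 0.47696706,  0.04983084, -0.12521561]), np.float64(75.11764705882354))
(array([ 0.47861348,  0.0519901 , -0.12503033]), np.float64(207.70588235294116))
[ 0.21184167 -0.56135341  0.23131123] [[ 9.35611223e-01  3.53032064e-01 -1.61783204e-05]
 [ 3.53032064e-01 -9.35611224e-01 -6.79566313e-06]
 [-1.75357051e-05  6.46632865e-07 -1.00000000e+00]]
{'intrinsics': array([[370.86541501,   0.        , 315.6032263 ],
       [  0.        , 370.86541501, 242.23616641],
       [  0.        ,   0.        ,   1.        ]]), 'R': array([[ 3.53776808e-01, -9.35329715e-01, -5.42932603e-04],
       [-8.91482197e-01, -3.37367563e-01,  3.02394809e-01],
       [-2.83022019e-01, -1.06496256e-01, -9.53182608e-01]]), 't': array([-0.5980019 , -0.03955016,  0.38026152])}
```

Emit:
{"fn": "move_arm", "kwargs": {
  "moves": [
    {"dp": [5, -2.5, -1], "twist": [0, 0, 0.06]},
    {"dp": [10, -5, -2], "twist": [0, 0, 0.12]},
    {"dp": [15, -7.5, -3], "twist": [0, 0, 0.18]},
    {"dp": [20, -10, -4], "twist": [0, 0, 0.24]},
    {"dp": [25, -12.5, -4], "twist": [0, 0, 0.3]},
    {"dp": [30, -15, -4], "twist": [0, 0, 0.36]},
    {"dp": [35, -17.5, -4], "twist": [0, 0, 0.36]},
    {"dp": [40, -20, -4], "twist": [0, 0, 0.36]},
    {"dp": [44.5, -22.3, -4], "twist": [0, 0, 0.36]},
    {"dp": [44.5, -22.3, -4], "twist": [0, 0, 0.36]},
    {"dp": [44.5, -22.3, -4], "twist": [0, 0, 0.36]}
  ]
}}

```text
time: 2.28
eef_pos: [0.5493, -0.1957, 0.2711]
orientation: [0.0, 1.0, 0.001, -0.0]
contact_force: [-0.4, 0.2, 0.6]
opening: 0.0853
grip_force: 0.0
```

```bash
python3 - <<'E'
from h import *
import pickle
p,R,o=pose();i=manip.camera_info("wrist");im=manip.camera("wrist");cv2.imwrite("pics/w1.png",im);pickle.dump(i,open("w1.pkl","wb"))
print(o['time'],p,R.as_matrix())
for t in("clip","stand"):print(t,[(d['pixel'],d['conf'],ray("wrist",d['pixel'],.07 if t=="clip" else 0,i)) for d in manip.mark_of("wrist",t)])
E
```

```text
2.275 [ 0.54930045 -0.19570147  0.2711396 ] [[ 9.99998696e-01  1.51338527e-03 -5.64253650e-04]
 [ 1.51319557e-03 -9.99998799e-01 -3.36476277e-04]
 [-5.64762191e-04  3.35622012e-04 -9.99999784e-01]]
clip []
stand [([316.5, 119.0], 0.92, array([ 0.63178503, -0.19445815,  0.        ]))]
```

View pics/w1.png

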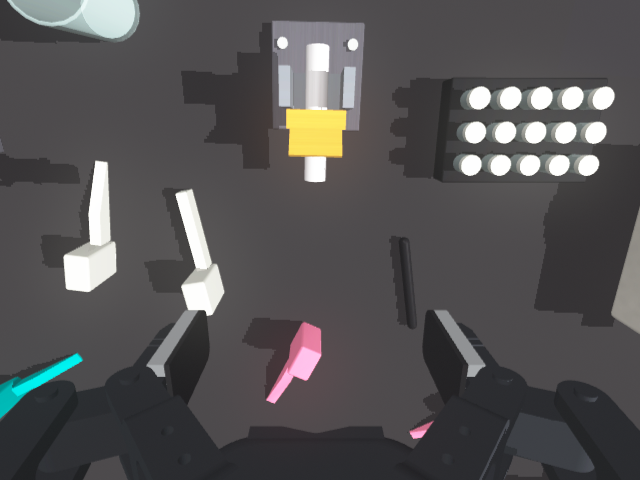

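The wrist view shows the clip at about (316,135), with its lip edge at row 156. The rod's free end is at (315,180) and the stand base at (317,75). It also shows the white wedge block at (90,267) and the blunt bar at (203,285). Next I'll measure the rod and clip pose.

```bash
python3 - <<'E'
from h import *
import pickle
im=cv2.imread("pics/w1.png").astype(int);i=pickle.load(open("w1.pkl","rb"))
g=im.min(2);pts=[]
for r in list(range(52,66,3))+list(range(160,178,3)):
    c=np.where(g[r,295:340]>110)[0]+295
    m=(c.min()+c.max())/2;X=ray("wrist",(m,r),.06,i);pts.append(X[:2]);print(r,c.min(),c.max(),X[:2].round(4))
pts=np.array(pts);k=np.polyfit(pts[:,0],pts[:,1],1);print("axis slope",k, "y at .633",np.polyval(k,.633))
# clip yellow extents
y=(im[:,:,2]-im[:,:,0]>90);rr,cc=np.where(y[90:180,270:360]);print("clip rows",rr.min()+90,rr.max()+90)
for r in(113,120,126,135,145,153):
    c=np.where(y[r,270:360])[0]+270;print(r,c.min(),c.max())
cen=[r for r in range(100,200) if y[r,316]];print(cen[0],cen[-1])
# free end of rod bottom edge
print([ (r,g[r,315]) for r in range(174,188)])
# base edges
for r in(30,60,90,120):print(r,im[r,262:285].sum(1)//3,im[r,355:372].sum(1)//3)
# predicted points for stand at guess
for p in([.633,-.1955,0],):
    for n,X in dict(rodend_top=(-.055,0,.07),rodend_bot=(-.055,0,.05),lip=(-.03,0,.086),lipL=(-.03,.026,.086),lipR=(-.03,-.026,.086),brf=(-.008,.026,.07),brb=(.008,.026,.07),brbR=(.008,-.026,.07),base=(-.01,.045,.01),baseR=(-.01,-.045,.01),bb=(.09,.045,.01),bbR=(.09,-.045,.01)).items():print(n,proj("wrist",T([X],p)[0],i).round(1))
E
```

```text
52 295 339 [ 0.6858 -0.1946]
55 295 339 [ 0.6834 -0.1946]
58 295 339 [ 0.6811 -0.1946]
61 295 339 [ 0.6787 -0.1946]
64 295 339 [ 0.6764 -0.1946]
160 304 326 [ 0.5946 -0.1931]
163 304 325 [ 0.5919 -0.1926]
166 304 325 [ 0.5891 -0.1926]
169 304 325 [ 0.5863 -0.1926]
172 304 325 [ 0.5835 -0.1926]
175 304 325 [ 0.5807 -0.1926]
axis slope [-0.02084032 -0.18043133] y at .633 -0.19362325640749278
clip rows 109 156
113 286 345
120 286 345
126 286 345
135 289 341
145 289 341
153 288 341
110 155
[(174, np.int64(255)), (175, np.int64(255)), (176, np.int64(255)), (177, np.int64(255)), (178, np.int64(255)), (179, np.int64(255)), (180, np.int64(255)), (181, np.int64(253)), (182, np.int64(124)), (183, np.int64(81)), (184, np.int64(82)), (185, np.int64(81)), (186, np.int64(81)), (187, np.int64(81))]
30 [ 59  56  56  57  57  57  57  57  57  72 109 139 140 136 136 135 135 135
 135 136 138 135 135] [132 134 133 134 134 137 133 133 135  97  81  80  79  79  80  79  79]
60 [ 58  59  59  59  59  59  60  59  60  62  90  96  98  97  97  96 133 137
 136 139 140 137 139] [134 135 136 138 135 135 137 122  87  82  82  82  82  82  82  81  81]
90 [ 59  60  60  60  61  61  60  61  62  62  86  94  96  96  97  97 120 198
 204 204 204 204 204] [141 138 136 134 137 140  93  84  84  84  83  83  82  82  82  82  82]
120 [60 60 60 61 60 61 61 62 61 62 67 90 95 93 96 98 97 97 96 97 98 98 98] [136 134 137 138 108  86  83  84  84  83  84  83  83  83  83  83  82]
rodend_top [317.6 179.4]
rodend_bot [317.5 176.5]
lip [317.8 152.8]
lipL [287.6 152.8]
lipR [348.  152.9]
brf [288.4 125.9]
brb [288.1 106.7]
brbR [347.7 106.9]
base [274.3 127.7]
baseR [360.7 127.9]
bb [271.   18.5]
bbR [364.8  18.8]
```

```bash
python3 - <<'E'
from h import *
import pickle
im=cv2.imread("pics/w1.png");i=pickle.load(open("w1.pkl","rb"))
g=im.min(2)
for r in(48,54,60,66):
    c=np.where(g[r,295:340]>190)[0]+295;print(r,c.min(),c.max(),ray("wrist",((c.min()+c.max())/2,r),.06,i)[:2])
m=whitemask(im,(90,267),0);print(m.sum());w,f=fit([("wrist",i,m)],W,[.4785,.052,-.125]);print(w,f)
p,R,o=pose()
d=np.array([w[0]-.004*np.cos(w[2]),w[1]-.004*np.sin(w[2]),.13])-p
print("tool delta cm",100*R.as_matrix().T@d, "yaw now",np.arctan2(R.as_matrix()[1,0],R.as_matrix()[0,0]))
E
```

```text
48 307 328 [ 0.68885473 -0.1950295 ]
54 307 328 [ 0.68420151 -0.19504755]
60 307 328 [ 0.67950688 -0.19506576]
66 307 328 [ 0.67477027 -0.19508413]
3797.0
[ 0.47903713  0.05452944 -0.12964029] 267.11764705882354
tool delta cm [ -7.395957   -25.17362581  14.1315266 ] yaw now -0.000818667672460445
```

Emit:
{"fn": "move_arm", "kwargs": {
  "moves": [
    {"dp": [-1.2, -4.2, 2], "twist": [0, 0, 0.04]},
    {"dp": [-2.5, -8.4, 4], "twist": [0, 0, 0.08]},
    {"dp": [-3.7, -12.6, 7], "twist": [0, 0, 0.127]},
    {"dp": [-5, -16.8, 10], "twist": [0, 0, 0.127]},
    {"dp": [-6.2, -21, 12], "twist": [0, 0, 0.127]},
    {"dp": [-7.4, -25.1, 14], "twist": [0, 0, 0.127]},
    {"dp": [-7.4, -25.1, 16], "twist": [0, 0, 0.127]},
    {"dp": [-7.4, -25.1, 18], "twist": [0, 0, 0.127]},
    {"dp": [-7.4, -25.1, 18], "twist": [0, 0, 0.127]}
  ]
}}

```text
time: 3.55
eef_pos: [0.4738, 0.0545, 0.0899]
orientation: [0.0, 0.998, -0.064, -0.002]
contact_force: [-0.1, -0.1, 0.3]
opening: 0.0857
grip_force: 0.0
```

```bash
python3 - <<'E'
from h import *
i=manip.camera_info("wrist");p,R,o=pose();im=manip.camera("wrist")
print(p,manip.find_in("wrist","wedge")[:2])
v=im.copy();m=(sil("wrist",i,W,[.479,.053,-.127])*255).astype(np.uint8)
cs,_=cv2.findContours(m,0,2);cv2.drawContours(v,cs,-1,(0,0,255),1);cv2.imwrite("pics/w2.png",v)
E
```

```text
[0.47375809 0.05453108 0.08986898] [{'pixel': [630.1, 395.8], 'conf': 0.86}, {'pixel': [316.1, 223.4], 'conf': 0.7}]
```

View pics/w2.png

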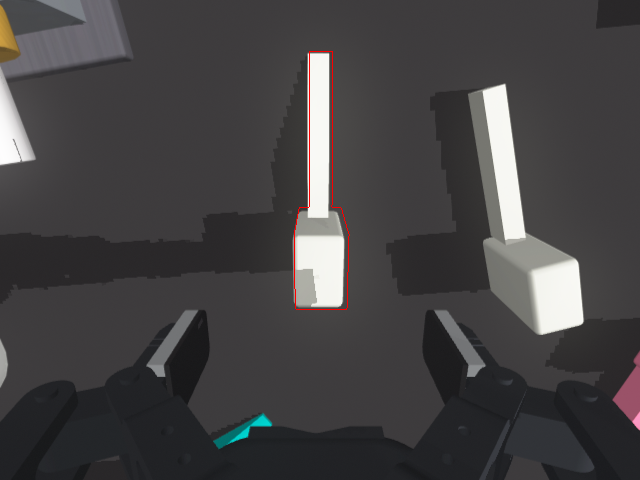

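The fitted outline lies on the wedge within about 1–2 mm, with the block centred at (319,255) between the fingers. I'll descend and grip.

Emit:
{"fn": "move_arm", "kwargs": {
  "moves": [
    {"dp": [0, 0, 3]},
    {"dp": [0, 0, 5]},
    {"dp": [0, 0, 6.5]},
    {"dp": [0, 0, 6.5]}
  ]
}}

```text
$.moves[0]: bad value
```

Emit:
{"fn": "move_arm", "kwargs": {
  "moves": [
    {"dp": [0, 0, 0]},
    {"dp": [0, 0, 0]},
    {"dp": [0, 0, 0]},
    {"dp": [0, 0, 0]},
    {"dp": [0, 0, 0]},
    {"dp": [0, 0, 0]}
  ],
  "grip": 1.5,
  "force": 100
}}

```text
$.moves[0]: bad value
```

Twist is required in each row.

Emit:
{"fn": "move_arm", "kwargs": {
  "moves": [
    {"dp": [0, 0, 3], "twist": [0, 0, 0]},
    {"dp": [0, 0, 5], "twist": [0, 0, 0]},
    {"dp": [0, 0, 6.5], "twist": [0, 0, 0]},
    {"dp": [0, 0, 6.5], "twist": [0, 0, 0]}
  ]
}}

```text
time: 4.15
eef_pos: [0.4748, 0.055, 0.0259]
orientation: [0.0, 0.998, -0.063, -0.001]
contact_force: [-0.8, 0.5, -0.1]
opening: 0.0853
grip_force: 0.0
```

Emit:
{"fn": "move_arm", "kwargs": {
  "moves": [
    {"dp": [0, 0, 0], "twist": [0, 0, 0]},
    {"dp": [0, 0, 0], "twist": [0, 0, 0]},
    {"dp": [0, 0, 0], "twist": [0, 0, 0]},
    {"dp": [0, 0, 0], "twist": [0, 0, 0]},
    {"dp": [0, 0, 0], "twist": [0, 0, 0]},
    {"dp": [0, 0, 0], "twist": [0, 0, 0]}
  ],
  "grip": 1.5,
  "force": 100
}}

```text
time: 4.9
eef_pos: [0.476, 0.0553, 0.0271]
orientation: [-0.0, 0.998, -0.063, 0.001]
contact_force: [-0.1, -1.2, 7.0]
opening: 0.0248
grip_force: 98.8
```

Emit:
{"fn": "move_arm", "kwargs": {
  "moves": [
    {"dp": [0, 0, -3], "twist": [0, 0, 0]},
    {"dp": [0, 0, -6.5], "twist": [0, 0, 0]},
    {"dp": [0, 2, -10], "twist": [0, 0, 0]},
    {"dp": [0, 6, -12], "twist": [0, 0, -0.03]},
    {"dp": [0, 10, -12], "twist": [0, 0, -0.06]},
    {"dp": [0, 14, -12], "twist": [0, 0, -0.1]},
    {"dp": [0, 18, -12], "twist": [0, 0, -0.1]},
    {"dp": [0, 22, -12], "twist": [0, 0, -0.1]},
    {"dp": [-0.3, 24.7, -12], "twist": [0, 0, -0.1]},
    {"dp": [-0.3, 24.7, -12], "twist": [0, 0, -0.1]},
    {"dp": [-0.3, 24.7, -12], "twist": [0, 0, -0.1]}
  ]
}}

```text
time: 6.28
eef_pos: [0.441, -0.1887, 0.1458]
orientation: [-0.0, 1.0, -0.013, -0.0]
contact_force: [-0.3, 0.1, -3.0]
opening: 0.0253
grip_force: 98.4
```

```bash
python3 - <<'E'
from h import *
i=manip.camera_info("wrist");p,R,o=pose();im=manip.camera("wrist");M=R.as_matrix()
print(o['time'],p,np.arctan2(M[1,0],M[0,0]),M[2],o['contact_force'])
m=whitemask(im,(316,200),0);print(m.sum())
v=im.copy();a=np.arctan2(M[1,0],M[0,0]);z=p[2]-.027
w=[p[0]+.0035*np.cos(a),p[1]+.0035*np.sin(a),a,z]
S=[.6305,-.1938,-.024]
for q,c in((w,(0,0,255)),):
    k=(sil("wrist",i,W,q)*255).astype(np.uint8);cs,_=cv2.findContours(k,0,2);cv2.drawContours(v,cs,-1,c,1)
for part in(box(-.055,-.03,-.01,.01,.06,.06),box(-.008,.008,-.026,.026,.07,.07),box(-.03,-.03,-.023,.023,.086,.086),box(-.01,.09,-.045,.045,.01,.01)):
    k=(sil("wrist",i,[part],S)*255).astype(np.uint8);cs,_=cv2.findContours(k,0,2);cv2.drawContours(v,cs,-1,(0,255,0),1)
cv2.imwrite("pics/w3.png",v)
E
```

```text
6.275 [ 0.44096147 -0.18873837  0.14584875] -0.026561251008473254 [-7.08431326e-04 -8.93500767e-04 -9.99999350e-01] [-0.30518863  0.08805145 -3.01282033]
54269.0
```

View pics/w3.png

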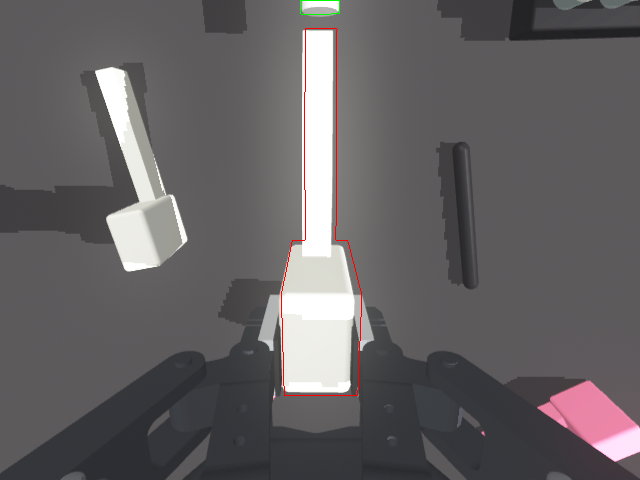

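The wrist view shows the wedge in hand with its tip at (318,30). The rod end at (320,7) is straight ahead and the held pose matches the overlay. I'll lower to the rod-top level, then advance over the rod.

Emit:
{"fn": "move_arm", "kwargs": {
  "moves": [
    {"dp": [0, 0, 1.5], "twist": [0, 0, 0]},
    {"dp": [0, 0, 3], "twist": [0, 0, 0]},
    {"dp": [0, 0, 4.2], "twist": [0, 0, 0]},
    {"dp": [1.0, 0, 4.4], "twist": [0, 0, 0]},
    {"dp": [2.0, 0, 4.4], "twist": [0, 0, 0]},
    {"dp": [3.0, 0, 4.4], "twist": [0, 0, 0]},
    {"dp": [4.0, 0, 4.4], "twist": [0, 0, 0]},
    {"dp": [4.0, 0, 4.4], "twist": [0, 0, 0]},
    {"dp": [4.0, 0, 4.4], "twist": [0, 0, 0]}
  ]
}}

```text
time: 7.45
eef_pos: [0.4811, -0.1904, 0.1022]
orientation: [-0.0, 1.0, -0.013, -0.0]
contact_force: [0.1, -0.5, -1.2]
opening: 0.0247
grip_force: 98.4
```

```bash
python3 - <<'E'
from h import *
p,R,o=pose();im=manip.camera("wrist");s=manip.camera("scene")
print(o['time'],p,o['contact_force'],o['moment'])
cv2.imwrite("pics/w4.png",np.hstack([cv2.resize(im[0:300,220:420],(380,570)),cv2.resize(s[185:275,245:310],(411,570),interpolation=3)]))
E
```

```text
7.45 [ 0.48106166 -0.19035959  0.102224  ] [ 0.08087172 -0.54723864 -1.22746076] [ 0.0050082   0.00763441 -0.03659813]
```

View pics/w4.png

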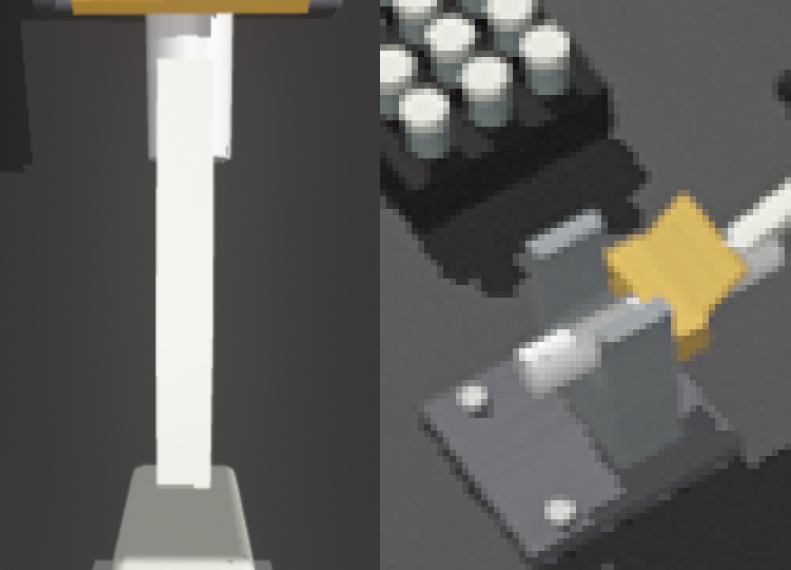

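The crop shows the blade over the rod, about 1 mm left of centre, with its tip just short of the lip. I'll lower gently onto the rod.

Emit:
{"fn": "move_arm", "kwargs": {
  "moves": [
    {"dp": [0, 0.1, 0.2], "twist": [0, 0, 0]},
    {"dp": [0, 0.1, 0.35], "twist": [0, 0, 0]},
    {"dp": [0, 0.1, 0.45], "twist": [0, 0, 0]},
    {"dp": [0, 0.1, 0.45], "twist": [0, 0, 0]}
  ]
}}

```text
time: 8.05
eef_pos: [0.481, -0.1913, 0.0976]
orientation: [-0.0, 1.0, -0.013, -0.0]
contact_force: [-0.2, 0.2, -1.7]
opening: 0.0249
grip_force: 98.4
```

Emit:
{"fn": "move_arm", "kwargs": {
  "moves": [
    {"dp": [0, 0, 0.07], "twist": [0, 0, 0]},
    {"dp": [0.6, 0, 0.07], "twist": [0, 0, 0]},
    {"dp": [1.2, 0, 0.07], "twist": [0, 0, 0]},
    {"dp": [1.8, 0, 0.07], "twist": [0, 0, 0]},
    {"dp": [2.4, 0, 0.07], "twist": [0, 0, 0]},
    {"dp": [3.0, 0, 0.07], "twist": [0, 0, 0]},
    {"dp": [3.5, 0, 0.07], "twist": [0, 0, 0]},
    {"dp": [4.0, 0, 0.07], "twist": [0, 0, 0]},
    {"dp": [4.0, 0, 0.07], "twist": [0, 0, 0]}
  ]
}}

```text
time: 9.18
eef_pos: [0.5207, -0.1926, 0.0971]
orientation: [-0.0, 1.0, -0.013, -0.001]
contact_force: [-5.6, -0.6, 3.3]
opening: 0.0248
grip_force: 99.2
```

Emit:
{"fn": "move_arm", "kwargs": {
  "moves": [
    {"dp": [0.5, 0, 0], "twist": [0, 0, 0]},
    {"dp": [1.0, 0, 0], "twist": [0, 0, 0]},
    {"dp": [1.5, 0, 0], "twist": [0, 0, 0]},
    {"dp": [2.0, 0, 0], "twist": [0, 0, 0]},
    {"dp": [2.5, 0, 0], "twist": [0, 0, 0]},
    {"dp": [3.0, 0, 0], "twist": [0, 0, 0]},
    {"dp": [3.0, 0, 0], "twist": [0, 0, 0]}
  ]
}}

```text
time: 10.05
eef_pos: [0.5517, -0.1932, 0.0971]
orientation: [0.0, 1.0, -0.013, 0.0]
contact_force: [0.6, -0.1, 0.1]
opening: 0.0245
grip_force: 98.5
```

```bash
python3 - <<'E'
from h import *
p,R,o=pose();im=manip.camera("wrist");s=manip.camera("scene")
print(o['time'],p,o['contact_force'],o['moment'])
cv2.imwrite("pics/w5.png",np.hstack([cv2.resize(im[0:400,190:450],(371,570)),cv2.resize(s[185:275,245:310],(411,570),interpolation=3)]))
E
```

```text
10.05 [ 0.55174938 -0.19316644  0.09705167] [ 0.60345159 -0.11588792  0.06123036] [ 0.02317602 -0.12593871 -0.05761028]
```

View pics/w5.png

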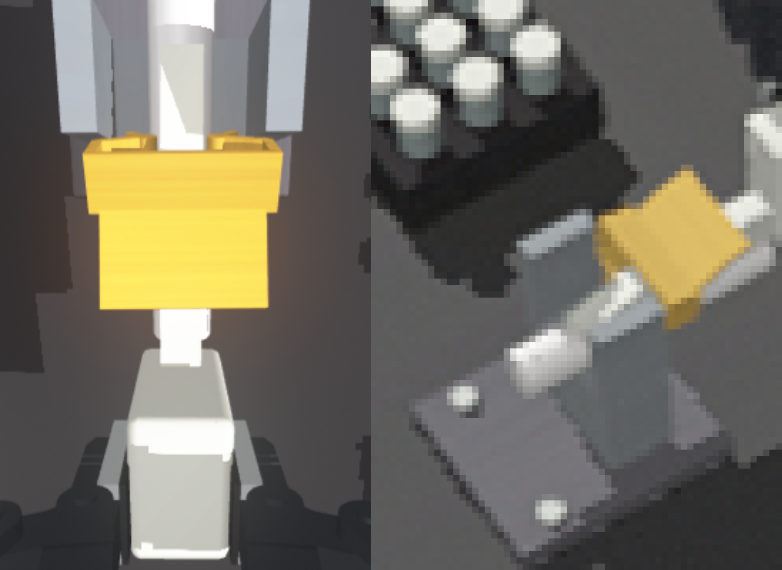

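The clip is raised on the blade and centred, with arms on either side, and it sits against the cheeks. I'll continue until it rides on the level part.

Emit:
{"fn": "move_arm", "kwargs": {
  "moves": [
    {"dp": [0.4, 0, 0], "twist": [0, 0, 0]},
    {"dp": [0.8, 0, 0], "twist": [0, 0, 0]},
    {"dp": [1.2, 0, 0], "twist": [0, 0, 0]},
    {"dp": [1.6, 0, 0], "twist": [0, 0, 0]},
    {"dp": [2.0, 0, 0], "twist": [0, 0, 0]},
    {"dp": [2.0, 0, 0], "twist": [0, 0, 0]}
  ]
}}

```text
time: 10.9
eef_pos: [0.5716, -0.1938, 0.0971]
orientation: [0.0, 1.0, -0.013, 0.0]
contact_force: [0.9, 0.6, -0.8]
opening: 0.0249
grip_force: 98.6
```

```bash
python3 - <<'E'
from h import *
p,R,o=pose();im=manip.camera("wrist");s=manip.camera("scene")
print(o['time'],p,o['contact_force'],o['moment'])
cv2.imwrite("pics/w6.png",np.hstack([cv2.resize(im[0:400,190:450],(371,570)),cv2.resize(s[185:275,245:310],(411,570),interpolation=3)]))
E
```

```text
10.9 [ 0.57157469 -0.19376228  0.09708521] [ 0.88601993  0.55936126 -0.75925245] [-0.00456878 -0.0643591   0.04317906]
```

View pics/w6.png

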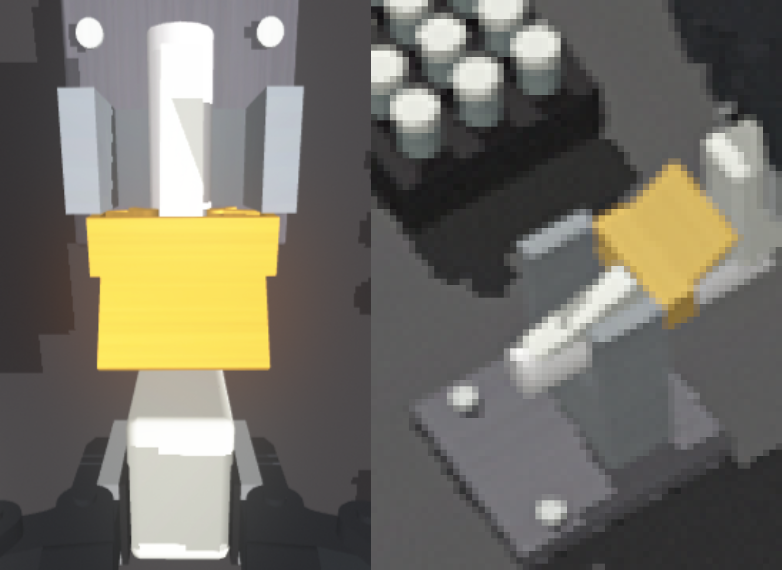

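The clip sits level, centred and against the cheeks, with its lip just short of the block. I'll nudge 3 mm more, then lift gently.

Emit:
{"fn": "move_arm", "kwargs": {
  "moves": [
    {"dp": [0.15, 0, 0], "twist": [0, 0, 0]},
    {"dp": [0.3, 0, 0], "twist": [0, 0, 0]},
    {"dp": [0.3, 0, -0.2], "twist": [0, 0, 0]},
    {"dp": [0.3, 0, -0.6], "twist": [0, 0, 0]},
    {"dp": [0.3, 0, -1.1], "twist": [0, 0, 0]},
    {"dp": [0.3, 0, -1.7], "twist": [0, 0, 0]},
    {"dp": [0.3, 0, -2.3], "twist": [0, 0, 0]},
    {"dp": [0.3, 0, -2.9], "twist": [0, 0, 0]},
    {"dp": [0.3, 0, -3.5], "twist": [0, 0, 0]},
    {"dp": [0.3, 0, -4.1], "twist": [0, 0, 0]},
    {"dp": [0.3, 0, -4.5], "twist": [0, 0, 0]},
    {"dp": [0.3, 0, -4.7], "twist": [0, 0, 0]}
  ]
}}

```text
time: 12.5
eef_pos: [0.5742, -0.1939, 0.1444]
orientation: [0.0, 1.0, -0.013, 0.0]
contact_force: [0.5, -0.1, -2.0]
opening: 0.0248
grip_force: 98.6
```

```bash
python3 - <<'E'
from h import *
p,R,o=pose();im=manip.camera("wrist");s=manip.camera("scene")
print(o['time'],p,o['contact_force'],o['moment'])
cv2.imwrite("pics/w7.png",np.hstack([cv2.resize(im[0:400,190:450],(371,570)),cv2.resize(s[165:275,245:325],(415,570),interpolation=3)]))
E
```

```text
12.5 [ 0.5742441  -0.19387773  0.14444715] [ 0.54375483 -0.12191176 -2.02183757] [0.00979421 0.06247061 0.00042217]
```

View pics/w7.png

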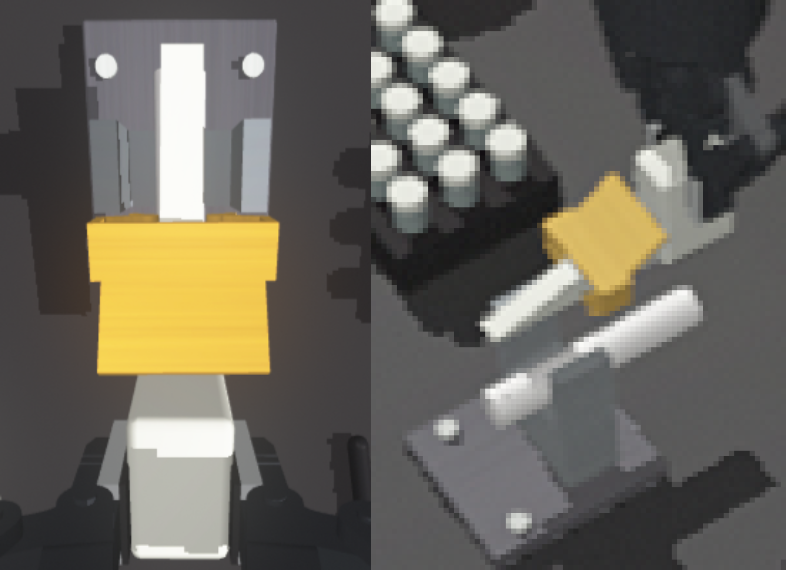

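The clip is riding level on the wedge, clear of the rod. I'll retreat gently.

Emit:
{"fn": "move_arm", "kwargs": {
  "moves": [
    {"dp": [-0.2, 0, -0.2], "twist": [0, 0, 0]},
    {"dp": [-0.7, 0, -0.6], "twist": [0, 0, 0]},
    {"dp": [-1.5, 0, -0.9], "twist": [0, 0, 0]},
    {"dp": [-2.6, 0, -1], "twist": [0, 0, 0]},
    {"dp": [-3.9, 0, -1], "twist": [0, 0, 0]},
    {"dp": [-5.3, 0, -1], "twist": [0, 0, 0]},
    {"dp": [-6.7, 0, -1], "twist": [0, 0, 0]},
    {"dp": [-8.1, 0, -1], "twist": [0, 0, 0]},
    {"dp": [-9.5, 0, -1], "twist": [0, 0, 0]},
    {"dp": [-10.8, 0, -1], "twist": [0, 0, 0]},
    {"dp": [-11.9, 0, -1], "twist": [0, 0, 0]},
    {"dp": [-12.7, 0, -1], "twist": [0, 0, 0]}
  ]
}}

```text
time: 14.1
eef_pos: [0.4465, -0.1905, 0.1542]
orientation: [0.0, 1.0, -0.013, 0.0]
contact_force: [-0.0, -0.5, -2.3]
opening: 0.0245
grip_force: 98.6
```

Emit:
{"fn": "move_arm", "kwargs": {
  "moves": [
    {"dp": [-0.3, 0, 0], "twist": [0, 0, 0]},
    {"dp": [-0.3, 0, 0.3], "twist": [0, 0, 0]},
    {"dp": [-0.3, 0, 1], "twist": [0, 0, 0]},
    {"dp": [-0.3, 0, 2], "twist": [0, 0, 0]},
    {"dp": [-0.3, 0, 3.2], "twist": [0, 0, 0]},
    {"dp": [-0.3, 0, 4.5], "twist": [0, 0, 0]},
    {"dp": [-0.3, 0, 5.8], "twist": [0, 0, 0]},
    {"dp": [-0.3, 0, 7.1], "twist": [0, 0, 0]},
    {"dp": [-0.3, 0, 8.4], "twist": [0, 0, 0]},
    {"dp": [-0.3, 0, 9.5], "twist": [0, 0, 0]},
    {"dp": [-0.3, 0, 10.2], "twist": [0, 0, 0]},
    {"dp": [-0.3, 0, 10.6], "twist": [0, 0, 0]}
  ]
}}

```text
time: 15.6
eef_pos: [0.4441, -0.1904, 0.0477]
orientation: [-0.0, 1.0, -0.013, -0.0]
contact_force: [-0.8, 0.4, -0.9]
opening: 0.0248
grip_force: 98.6
```

```bash
python3 - <<'E'
from h import *
p,R,o=pose();im=manip.camera("wrist");s=manip.camera("scene")
print(o['time'],p,o['contact_force'],o['moment'])
cv2.imwrite("pics/w8.png",np.hstack([cv2.resize(im,(400,300)),cv2.resize(s[165:275,265:412],(400,300),interpolation=3)]))
E
```

```text
15.6 [ 0.44411462 -0.19041111  0.04770142] [-0.78655366  0.36190998 -0.93870449] [-0.02339609  0.06055301  0.02508264]
```

View pics/w8.png

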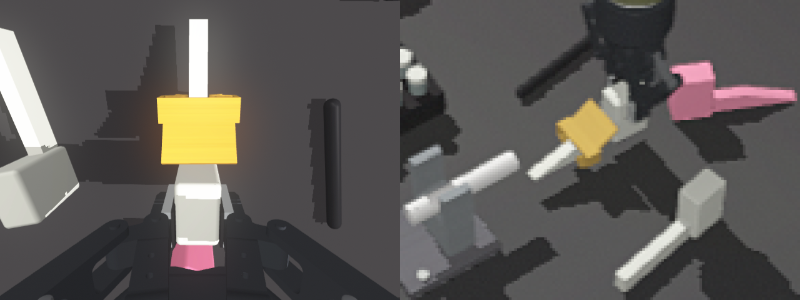

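The clip is still on the wedge above clear bench, with the pink look-alike close behind. I'll ease 8 mm forward and set down.

Emit:
{"fn": "move_arm", "kwargs": {
  "moves": [
    {"dp": [0.2, 0, 0.2], "twist": [0, 0, 0]},
    {"dp": [0.6, 0, 0.6], "twist": [0, 0, 0]},
    {"dp": [0.8, 0, 1.0], "twist": [0, 0, 0]},
    {"dp": [0.8, 0, 1.3], "twist": [0, 0, 0]},
    {"dp": [0.8, 0, 1.6], "twist": [0, 0, 0]},
    {"dp": [0.8, 0, 1.8], "twist": [0, 0, 0]},
    {"dp": [0.8, 0, 2.0], "twist": [0, 0, 0]},
    {"dp": [0.8, 0, 2.05], "twist": [0, 0, 0]},
    {"dp": [0.8, 0, 2.05], "twist": [0, 0, 0]}
  ]
}}

```text
time: 16.82
eef_pos: [0.4522, -0.1907, 0.0276]
orientation: [0.0, 1.0, -0.013, 0.0]
contact_force: [-0.3, -0.7, -1.8]
opening: 0.0243
grip_force: 98.6
```

Emit:
{"fn": "move_arm", "kwargs": {
  "moves": [
    {"dp": [0, 0, 0], "twist": [0, 0, 0]},
    {"dp": [0, 0, 0], "twist": [0, 0, 0]},
    {"dp": [0, 0, 0], "twist": [0, 0, 0]},
    {"dp": [0, 0, 0], "twist": [0, 0, 0]}
  ],
  "grip": 5
}}

```text
time: 17.32
eef_pos: [0.4523, -0.1906, 0.0277]
orientation: [0.0, 1.0, -0.013, 0.0]
contact_force: [0.6, -0.2, 0.5]
opening: 0.0501
grip_force: 0.0
```

Released. I'll retreat straight up.

Emit:
{"fn": "move_arm", "kwargs": {
  "moves": [
    {"dp": [0, 0, -1], "twist": [0, 0, 0]},
    {"dp": [0, 0, -3], "twist": [0, 0, 0]},
    {"dp": [0, 0, -6], "twist": [0, 0, 0]},
    {"dp": [0, 0, -10], "twist": [0, 0, 0]},
    {"dp": [0, 0, -15], "twist": [0, 0, 0]},
    {"dp": [0, 0, -18], "twist": [0, 0, 0]},
    {"dp": [0, 0, -18], "twist": [0, 0, 0]},
    {"dp": [0, 0, -18], "twist": [0, 0, 0]}
  ]
}}

```text
time: 18.32
eef_pos: [0.4519, -0.1905, 0.2072]
orientation: [-0.0, 1.0, -0.013, -0.0]
contact_force: [-0.3, 0.3, -0.4]
opening: 0.0502
grip_force: 0.0
```

```bash
python3 - <<'E'
from h import *
i=manip.camera_info("wrist");im=manip.camera("wrist");s=manip.camera("scene")
print([(d['conf'],ray("wrist",d['pixel'],.025,i)) for d in manip.mark_of("wrist","clip")],[ray("scene",d['pixel'],.025) for d in manip.mark_of("scene","clip")])
cv2.imwrite("pics/w9.png",np.hstack([cv2.resize(im,(400,300)),cv2.resize(s[165:275,265:412],(400,300),interpolation=3)]))
E
```

```text
[(0.56, array([ 0.5089769 , -0.18955246,  0.025     ]))] [array([ 0.51367955, -0.19308757,  0.025     ])]
```

View pics/w9.png

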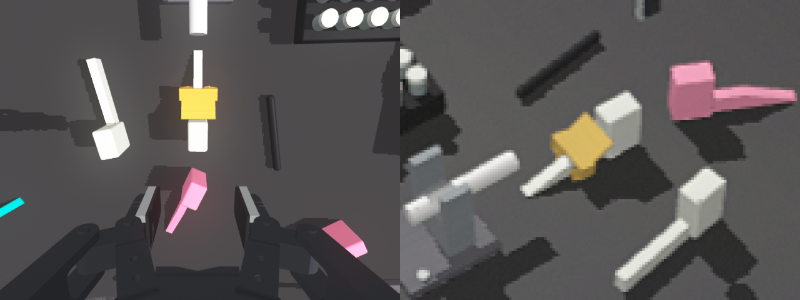

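The wedge stands upright on the bench with the clip over its blade, about 0.12 m from the stand's origin. The gripper is clear and the bar lies where it was.

```bash
python3 -c "
from bench import manip
print(manip.sign_off())"
```

```text
the job is handed in; nothing more can be done
None
```

The clip came off the rod on the white wedge, and both now stand on the bench with the clip about 0.12 m from the stand; the wedge is released, the blunt bar was left where it lay, and the job is handed in (sign-off returned no verdict).

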